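# Fit the pointer knob on a valve spindle and hold it pressed

### The job

Function-check the spare valve unit on the storeroom bench: pick up the loose black pointer knob, turn it so the flat in its bore (on the pointer side) matches the flat of the unit's D-shaped spindle, and push it fully home on the spindle. Then press the spindle all the way in against its spring, and finish still pressing: the program ends with the gripper on the knob, holding it down. Leave the other parts on the bench where they lie.

Things in the scene. Friction and masses are not known exactly. Their poses are not given: they have to be found in the camera images.
- knob: Loose pointer knob, black plastic, about 120 g, standing bore down. Round skirt, diameter 50, 24 mm high; on it a straight grip bar 44 long (x) x 14 thick (y), from 24 to 50 mm height; a tapered pointer nose with a white line reaches 38 mm from the axis on the +x side, 24 to 34 mm high. Origin: on the axis at the underside; z up, +x towards the pointer. Grip across the bar.
- bore (a point): Centre of the mouth of the knob's bore (the knob's origin; same axes). Blind D-bore, 20 mm deep upwards, diameter 21.5 mm, its flat 5.75 mm from the axis on the +x (pointer) side.
- shaft_tip (a point): Centre of the tip of the unit's upright steel D-spindle, 30 mm above a dark 44 mm collar whose small tab points the way the flat faces. z up the axis, +x out of the flat. Diameter 20 mm, flat 5 mm from the axis; top 5 mm tapered to 15 mm (flat at 3 mm). Moves down when pressed. Knob home: its origin 20 mm below this point. The spindle turns only with about 0.8 N m: turn the knob to it.
- plunger (a joint): How far the spindle is pressed in (m): 0 out, as it starts, 0.008 all the way in, at a hard stop. Spring: 4 N to start moving, 12 N all the way in. The collar stays; at full depth the knob's underside is 2 mm above it.
- unit: Valve unit, fixed: steel foot plate 130 x 100 x 12 mm, grey body 100 x 80 mm up to 50 mm height, brass ports of 28 mm diameter on both y sides, 120 mm over them. Origin: centre of the underside, on the spindle's axis; z up. Collar top at 55 mm, spindle tip at 85 mm when out. The spindle's flat faces up to 0.7 rad either side of the unit's +x.
- starknob: Bystander: black five-lobed star knob, 62 mm over the lobes, 42 mm high, no pointer. Origin: centre of the underside.
- flange: Bystander: square steel plate 60 x 60 x 14 mm with a 27 mm hole. Origin: centre of the underside.
- barstock: Bystander: pack of square steel bars, 150 x 56 x 36 mm, long along x. Origin: centre of the underside.
- spanner: Bystander: flat steel spanner 180 mm long along x, 38 mm wide, 8 mm thick. Origin: middle of the underside.
- tin: Bystander: aluminium can, diameter 70 mm, 80 mm high. Origin: centre of the underside.
- carton: Bystander: closed cardboard box 110 x 80 x 50 mm. Origin: centre of the underside.
Not all that is in view belongs to the job. Leave any brown or purple look-alike of the knob alone.

How it is judged:
By the outcome, as a careful person would: the job done as asked, in the order asked, and still so for the second after the job is handed in, while the arm keeps its last pose, push and grip.
It also fails if it takes over 40 s, if anything falls off the work surface, if the arm or the gripper's body presses on something with over 40 N, if the wrist force passes 120 N, or if a joint passes its speed limit or range.

### The arm

A 6-joint arm with a two-finger parallel gripper is mounted at the origin on the work surface. World frame = base frame: x ahead of the robot, y to its left, z up, the work surface at z = 0. Lengths are in m, angles in degrees, forces in N, time in s.
With the tool pointing down it reaches from about 0.25 to 0.725 m from the base axis. Payload 9.7 kg.
Tool frame: the origin (TCP) lies at the very end of the fingers, on their centre line; the grasp point (between the pads) lies 19 mm behind it; z points along the fingers, y is the line along which they close (so a half turn about z gives the same grasp; the last joint's range is limited). The gripper opens to 85 mm and grips with 20 to 120 N. Pads are 22 mm wide; open, the fingers measure 114 mm over their backs; the gripper's body (76 mm by 85 mm) begins 54 mm behind the grasp point. The pads swing forward as they close: fully open they stand 13 mm farther back than shut.
Start: joints at [64.4, 4.979, 10.078, 95.1, 0, 90], TCP at [0.238, 0.496, 0.231] pointing down, gripper open.
Joint ranges: [-179.16, 179.16], [-48.56, 103.87], [-65.8, 70.77], [-126.05, 130.52], [-82.76, 87.17], [-180, 180]. Speed limits (degrees/s): [127.2, 127.2, 147.25, 180, 180, 180].

### API

Orientations are given as [roll, pitch, yaw] about the fixed x, y, z axes, in that order (R = Rz(yaw) Ry(pitch) Rx(roll)).
In Python, from workcell import bot gives the robot as it stands.
- The arm moves only by the tool step_arm, never from a script. Its argument "targets" is a list of rows, each a list of 3 entries, a list of its own where there are three numbers: the opening, from 0 (shut) to 1 (fully open), then the shift along the world's x, y, z in mm, then the turn, a rotation vector about the world's x, y, z in rad. In form: [[grip, [tx, ty, tz], [wx, wy, wz]], ...]. A call has 1 to 8 rows; each row is the pose to reach, as a shift and turn from the pose commanded when the call began; what a row does not reach only later rows make up. A row lasts 1/10 s, in which the tool goes at most 50 mm and 8.59 degrees, less where a joint would pass 70% of its speed; a pose out of reach is approached as far as the arm can. A call with a gripper value outside its range is refused whole. The fingers move at their own pace and stop on an object; "force" is the grip in N (left out, the last holds). Time passes only in rows, so rows that repeat a pose let the fingers close. It gives the time, the measured TCP pose, the force, the opening and the grip force at its end, in the units of the state.
- bot.get_obs(): the state, without advancing time (a new reading comes with each control period).
- bot.camera(name): name is "side" or "top"; returns (picture, depth): 384x512x3 uint8, red, green, blue; 384x512 float32, m along the optical axis (not along the pixel's ray), 0 where there is no reading.
- bot.camera_params(name): a dict with "K" (3x3 intrinsics, pixels), "k1" (the pictures are not rectified: a ray, as slopes to the right and down, at radius r is drawn at 1 + k1 r^2 times it, then the intrinsics apply), "R" (3x3) and "t" (3): a world point X has camera coordinates R X + t. Camera axes: x right, y down, z forward; pixel columns grow to the right and rows downward; lengths in m; the calibration is good to about 2 mm. A picture is of the moment at which its call begins. camera_params takes no time and is no camera call.
- bot.job_done(): hands the job in; it is judged then, once.
The state is a dict: "time": time; "q": joint angles; "qd": joint speeds; "joint_efforts": joint torques, N m; "ee_pos": TCP position; "tcp_rot": TCP orientation; "wrist_force": force on the tool from outside, world axes, zero at the start; "torque": the same for the moment, N m; "opening": finger opening in m; "grasp_force": force on a finger pad.
Only numpy, scipy, OpenCV 4.12 (cv2) and the standard library are available. Lean on these libraries where they do the work, as an engineer would, in place of code of your own. Each camera call takes 0.05 s, during which the arm holds its last target. There are 200 camera calls.

## Working session

There is one attempt and no reset: what is moved stays moved. The work goes in short steps, Python scripts to look and compute and a tool call to move; the robot and the scene stay as the last step left them, time stands still between calls to the robot, and variables do not carry over. Pictures are saved under pics/ and viewed, at most 10 in all, crops included, and the job is handed in when it is done.

Besides the shell and the picture viewer there is one more tool, called after "Call:" by a JSON object that holds its "fn" and its "kwargs". step_arm: Moves the arm, as the interface text tells. Its arguments: {"type":"object","properties":{"targets":{"type":"array","items":{"type":"array"}},"force":{"type":"number"}},"required":["targets"]}

```bash
mkdir -p pics; cat > h.py <<'E'
import numpy as np, cv2
from workcell import bot
def snap(n):
    im,d=bot.camera(n); np.savez(f'{n}.npz',im=im,d=d); return im,d
def load(n):
    z=np.load(f'{n}.npz'); return z['im'],z['d']
def rays(n,uv):
    p=bot.camera_params(n);K=np.array(p['K']);uv=np.atleast_2d(np.array(uv,float))
    return cv2.undistortPoints(uv[:,None],K,np.array([p['k1'],0,0,0.]))[:,0]
def to_z(n,uv,z):
    p=bot.camera_params(n);R=np.array(p['R']);t=np.array(p['t']);r=rays(n,uv)
    d=np.c_[r,np.ones(len(r))]@R; c=-R.T@t
    return c+d*((z-c[2])/d[:,2])[:,None]
def to_d(n,uv,dep):
    p=bot.camera_params(n);R=np.array(p['R']);t=np.array(p['t']);r=rays(n,uv)
    return (np.c_[r,np.ones(len(r))]*np.atleast_1d(dep)[:,None]-t)@R
def proj(n,X):
    p=bot.camera_params(n);R=np.array(p['R']);t=np.array(p['t'])
    return cv2.projectPoints(np.atleast_2d(np.array(X,float)),cv2.Rodrigues(R)[0],t,np.array(p['K']),np.array([p['k1'],0,0,0.]))[0][:,0]
E
python3 - <<'E'
from h import *
for n in('top','side'):
    im,d=snap(n); cv2.imwrite(f'pics/{n}0.png',cv2.resize(im[...,::-1],(768,576)))
    p=bot.camera_params(n);print(p['K'],p['k1'],-np.array(p['R']).T@np.array(p['t']))
print(bot.get_obs())
E
```

```text
[[360.47866774   0.         259.7777401 ]
 [  0.         360.47866774 194.26220864]
 [  0.           0.           1.        ]] 0.0058627316452195145 [0.42343543 0.02431881 1.07067505]
[[436.31513903   0.         255.27480713]
 [  0.         436.31513903 185.17027192]
 [  0.           0.           1.        ]] -0.14099793318047404 [-0.07105889 -0.62215514  0.64313108]
{'time': 0.1, 'q': array([6.43995284e+01, 5.00719023e+00, 1.00384444e+01, 9.50996192e+01,
       1.88843106e-03, 8.99997314e+01]), 'qd': array([-0.06429412, -0.04558686,  0.22621866, -0.06221156, -0.00743823,
       -0.03103743]), 'joint_efforts': array([ 9.43551495e-04, -5.21560013e+01,  4.65654588e+01,  1.59541302e-02,
        7.68011319e-05,  7.28341377e-06]), 'ee_pos': array([0.23755183, 0.49582019, 0.23065632]), 'tcp_rot': array([-1.79931635e+02, -1.88875024e-03,  1.54399795e+02]), 'wrist_force': array([-0.14144396,  0.33130017,  0.03818794]), 'torque': array([0.0305282 , 0.05836709, 0.00858647]), 'grasp_force': 0.0, 'opening': 0.08528150540947702}
```

View pics/top0.png

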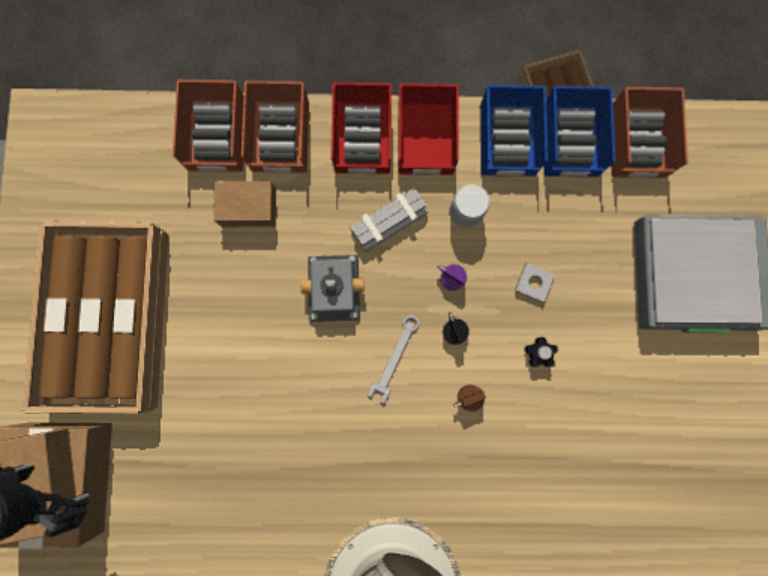

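View pics/side0.png

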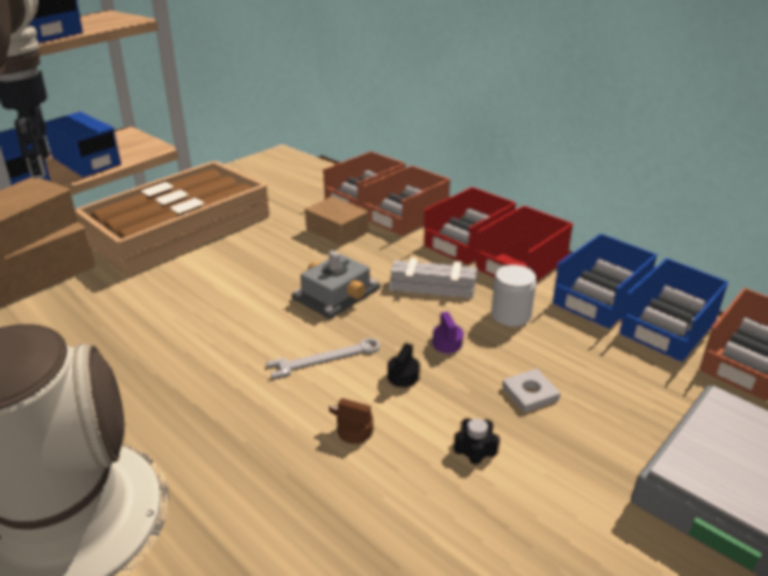

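Top view (768-px scale): the possible picks are the purple knob (453,277), the black pointer knob (456,330), the brown knob (470,398) and the black star knob (541,352). I choose the black pointer knob at (456,330). The unit is at (332,287). Next is a close crop of both.

```bash
python3 - <<'E'
from h import *
ims={n:np.mean([bot.camera(n)[0] for _ in range(4)],0).clip(0,255).astype(np.uint8) for n in('top','side')}
def crop(n,u,v,w=26):
    c=ims[n][v-w:v+w,u-w:u+w,::-1]; c=cv2.resize(c,(390,290) if 0 else (300,300),interpolation=cv2.INTER_CUBIC)
    c=np.clip(c.astype(float)*1.5,0,255).astype(np.uint8)
    s=300/(2*w)
    for k in range(-20,21,10):
        x=int((k+w+.5)*s); cv2.line(c,(x,0),(x,5),(0,0,255),1);cv2.line(c,(0,x),(5,x),(0,0,255),1)
    return c
a=np.hstack([crop('top',304,220),crop('top',221,191)])
b=np.hstack([crop('side',269,243),crop('side',223,186)])
cv2.imwrite('pics/c1.png',np.vstack([a,b]))
E
```

```text
(no output)
```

View pics/c1.png

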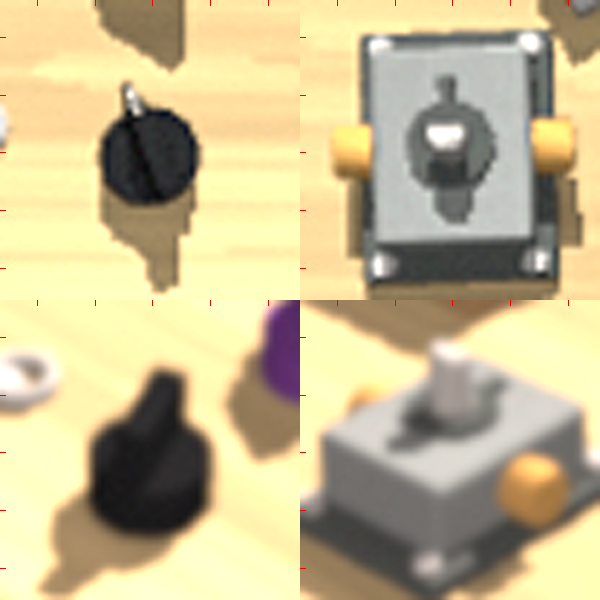

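Top crop (upper left): the black knob is round, with a white-lined nose pointing up-left, and it matches the description. The upper right shows the unit: collar near crop (451,146), tab at (447,88), roughly world +x. Next I make metric rectified maps.

```bash
python3 - <<'E'
from h import *
im=np.mean([bot.camera('top')[0] for _ in range(6)],0).astype(np.float32)
D=np.array([bot.camera('top')[1] for _ in range(6)]); D[D==0]=np.nan; d=np.nanmedian(D,0)
np.savez('avg.npz',im=im,d=d)
# depth check
vv,uu=np.mgrid[0:384,0:512]
P=to_d('top',np.c_[uu.ravel(),vv.ravel()],np.nan_to_num(d).ravel()).reshape(384,512,3)
for n,(u,v) in dict(knob=(304,221),unit=(221,191)).items():
    w=P[v-20:v+20,u-20:u+20].reshape(-1,3)
    print(n,to_z('top',(u,v),.03),np.percentile(w[:,2],[1,25,50,75,99]).round(4))
    for lo,hi in((.019,.028),(.045,.0525),(.0526,.058),(.03,.056),(.075,.09)):
        s=w[(w[:,2]>lo)&(w[:,2]<hi)]; 
        if len(s)>3: print(lo,hi,len(s),np.median(s,0).round(4),s.mean(0).round(4),cv2.minAreaRect(s[:,:2].astype(np.float32)*1000))
def ortho(c,z,h=.05,N=300):
    g=np.linspace(h,-h,N); X,Y=np.meshgrid(g,g,indexing='ij')  # row: x down from +; col: y from +
    uv=proj('top',np.c_[c[0]+X.ravel(),c[1]+Y.ravel(),np.full(X.size,z)]).reshape(N,N,2).astype(np.float32)
    o=cv2.remap(im,uv[...,0],uv[...,1],cv2.INTER_CUBIC)[...,::-1]
    o=np.clip(o*1.6,0,255).astype(np.uint8).copy()
    for k in range(-4,5):
        a=int((.05-k*.01)/.1*(N-1)); cv2.line(o,(a,0),(a,N),(0,255,255) if k==0 else (0,120,0),1);cv2.line(o,(0,a),(N,a),(0,255,255) if k==0 else (0,120,0),1)
    return o
k=to_z('top',(303.5,220.9),.024)[0]; u=to_z('top',(221,190.8),.055)[0]; print('centres',k,u)
cv2.imwrite('pics/o1.png',np.vstack([np.hstack([ortho(k,.024),ortho(k,.034)]),np.hstack([ortho(u,.055),ortho(u,.085)])]))
E
```

```text
knob [[ 0.48012277 -0.11742784  0.03      ]] [-0.0023 -0.0006  0.0001  0.0011  0.0505]
0.019 0.028 142 [ 0.4803 -0.1121  0.0237] [ 0.4796 -0.1155  0.0237] ((479.5270690917969, -117.14511108398438), (44.92333221435547, 49.42302703857422), 14.124252319335938)
0.045 0.0525 77 [ 0.4819 -0.1174  0.0497] [ 0.4815 -0.1164  0.0496] ((481.3892517089844, -116.96942901611328), (43.58176803588867, 13.831522941589355), 21.0489559173584)
0.03 0.056 105 [ 0.4847 -0.1147  0.0492] [ 0.4852 -0.1141  0.0461] ((487.94354248046875, -114.27677154541016), (57.744564056396484, 14.149433135986328), 21.08363151550293)
unit [[0.56475204 0.12396572 0.03      ]] [-0.001   0.0127  0.049   0.0504  0.0844]
0.019 0.028 15 [0.5162 0.1233 0.0243] [0.5252 0.1308 0.0237] ((526.7581787109375, 135.10928344726562), (103.6554946899414, 19.456932067871094), 71.23766326904297)
0.045 0.0525 766 [0.5622 0.1215 0.0498] [0.5642 0.1232 0.0497] ((565.9061279296875, 116.7109146118164), (99.06712341308594, 91.42864990234375), 1.3593637943267822)
0.0526 0.058 156 [0.5672 0.1232 0.055 ] [0.5676 0.1232 0.0549] ((569.0601196289062, 121.29788208007812), (41.83829879760742, 50.44405746459961), 60.25389099121094)
0.03 0.056 1038 [0.5624 0.122  0.0498] [0.5637 0.123  0.0492] ((565.1117553710938, 124.50228881835938), (100.37791442871094, 112.75907897949219), 1.5323173999786377)
0.075 0.09 34 [0.5629 0.122  0.0843] [0.5631 0.1229 0.0835] ((562.1217651367188, 123.32008361816406), (12.933344841003418, 19.473390579223633), 2.4232912063598633)
centres [ 0.48072425 -0.11679216  0.024     ] [0.56193031 0.12158531 0.055     ]
```

View pics/o1.png

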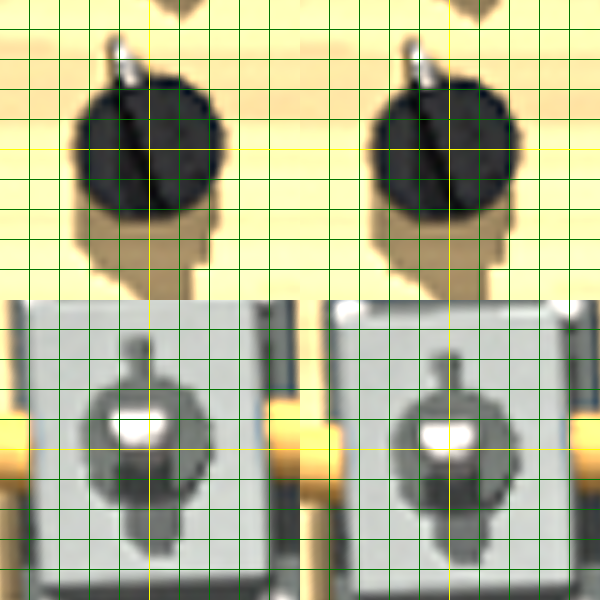

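The rectified maps show the knob nose up-left at a yaw of about 21° and its skirt centred near (0.481,-0.117). The collar tab points roughly along +x. I refine the unit with depth from both cameras.

```bash
python3 - <<'E'
from h import *
from scipy.optimize import least_squares
def cloud(n):
    if n=='top': d=np.load('avg.npz')['d']
    else:
        D=np.array([bot.camera(n)[1] for _ in range(6)]); D[D==0]=np.nan; d=np.nanmedian(D,0)
    vv,uu=np.mgrid[0:384,0:512]
    return to_d(n,np.c_[uu.ravel(),vv.ravel()],np.nan_to_num(d).ravel())*1000
for n in('top','side'):
    P=cloud(n); U=P[(np.hypot(P[:,0]-565,P[:,1]-123)<80)]
    K=P[(np.hypot(P[:,0]-481,P[:,1]+117)<45)]
    print(n,'table z',np.median(K[(abs(K[:,2])<6),2]))
    b=K[(K[:,2]>47.5)&(K[:,2]<53)]; print(' bar',len(b),cv2.minAreaRect(b[:,:2].astype(np.float32)))
    # skirt side wall / all black pts: cylinder wall fit z 5..20
    s=K[(K[:,2]>4)&(K[:,2]<21)]
    if len(s)>8:
        f=least_squares(lambda c:np.hypot(s[:,0]-c[0],s[:,1]-c[1])-25,[481,-117],loss='soft_l1'); print(' skirt wall',len(s),f.x,np.std(f.fun))
    t=U[(abs(U[:,2]-50)<2.2)]; print(' body',len(t),cv2.minAreaRect(t[(abs(t[:,0]-565)<48)&(abs(t[:,1]-123)<38)][:,:2].astype(np.float32)),np.percentile(t[abs(t[:,0]-565)<35,1],[2,98]),np.percentile(t[abs(t[:,1]-123)<30,0],[1,99]))
    c=U[(abs(U[:,2]-55)<1.7)]
    near=c[np.hypot(c[:,0]-566,c[:,1]-123)<24]; tab=c[np.hypot(c[:,0]-566,c[:,1]-123)>=24]
    h=cv2.convexHull(near[:,:2].astype(np.float32)); print(' collar',len(near),cv2.minEnclosingCircle(near[:,:2].astype(np.float32)),cv2.fitEllipse(h)); print(' tab',tab.round(1).tolist())
    w=U[(U[:,2]>58)&(U[:,2]<79)&(np.hypot(U[:,0]-566,U[:,1]-123)<20)]
    f=least_squares(lambda c:np.hypot(w[:,0]-c[0],w[:,1]-c[1])-10,[566,123],loss='soft_l1'); print(' spindle wall',len(w),f.x,np.std(f.fun))
    tp=U[U[:,2]>83]; print(' tip',len(tp),tp.mean(0),tp[:,:2].min(0),tp[:,:2].max(0))
E
```

```text
top table z -0.17959281083597298
 bar 74 ((481.2368469238281, -116.53477478027344), (43.53913879394531, 13.110148429870605), 21.528810501098633)
 skirt wall 11 [ 481.49992074 -117.35468303] 1.3099505966069402
 body 705 ((565.3462524414062, 122.58106994628906), (92.8525161743164, 74.91442108154297), 0.8494673371315002) [ 85.11919389 162.40862925] [518.74732511 614.55707636]
 collar 138 ((566.9212646484375, 123.26895141601562), 23.00910186767578) ((566.0468139648438, 123.51615142822266), (41.45653533935547, 44.20280838012695), 81.35516357421875)
 tab [[599.0, 128.3, 53.5], [598.9, 125.4, 53.9], [598.8, 122.4, 55.1], [595.6, 127.9, 56.3], [595.7, 125.2, 55.6], [595.9, 122.4, 55.0], [592.9, 128.0, 55.1], [593.2, 125.3, 53.5], [593.2, 122.4, 53.9], [590.0, 127.9, 55.5], [589.9, 125.0, 55.8]]
 spindle wall 10 [565.68492246 123.69795242] 0.08249027367404921
 tip 25 [563.39426108 123.60842432  84.69360863] [557.35724743 116.09648673] [568.63812457 129.99297151]
side table z 1.5094346072958809
 bar 85 ((480.6668395996094, -120.17308044433594), (42.685699462890625, 13.666451454162598), 21.134140014648438)
 skirt wall 130 [ 482.70636522 -118.55626024] 0.5583341349962975
 body 418 ((564.7352294921875, 122.53630065917969), (95.26154327392578, 75.16758728027344), 0.30258578062057495) [ 82.19234899 156.58665692] [517.20786792 612.32943312]
 collar 84 ((566.1837768554688, 120.5192642211914), 22.039894104003906) ((565.6619873046875, 120.4820327758789), (41.324031829833984, 43.26804733276367), 91.83322143554688)
 tab [[598.5, 125.2, 55.7], [591.3, 125.3, 55.6], [594.2, 124.6, 54.7], [595.5, 122.0, 55.2], [597.3, 120.1, 55.1], [590.9, 121.1, 54.5], [593.1, 119.6, 54.1], [563.3, 99.1, 54.3]]
 spindle wall 55 [566.49469007 121.35018246] 0.7556055212179053
 tip 14 [563.40985912 119.18305932  85.04457964] [556.98718339 113.07520168] [568.46400636 128.11104809]
```

```bash
python3 - <<'E'
from h import *
z=np.load('avg.npz');im=z['im'].mean(2)
# tab: polar profile around collar centre at z=.055
for c in((.5658,.1235),(.5662,.1232),(.5655,.1238)):
  r=[]
  for rad in np.arange(.026,.0325,.001):
    a=np.radians(np.arange(-30,45,.5)); X=np.c_[c[0]+rad*np.cos(a),c[1]+rad*np.sin(a),np.full(len(a),.055)]
    uv=proj('top',X).astype(np.float32); v=cv2.remap(im,uv[None,:,0],uv[None,:,1],cv2.INTER_LINEAR)[0]
    w=np.clip(np.percentile(v,70)-v-10,0,None); r.append((w*np.degrees(a)).sum()/w.sum())
  print(c,np.round(r,1))
# tip bright blob
a=im[170:205,205:240]; m=(a>170)&(np.add.outer(0*np.arange(35),np.arange(35))>=0)
n,l,s,ce=cv2.connectedComponentsWithStats(m.astype(np.uint8))
for i in range(1,n):
  if 5<s[i,4]<60: print(s[i],to_z('top',ce[i]+[205,170],.085))
E
```

```text
(0.5658, 0.1235) [2.2 2.7 3.1 3.1 3.1 3.3 3.3]
(0.5662, 0.1232) [3.1 3.5 3.8 3.7 3.8 3.9 3.9]
(0.5655, 0.1238) [1.5 1.9 2.4 2.5 2.5 2.7 2.7]
[13 17  5  3 11] [[0.5666121 0.1219228 0.085    ]]
```

Call:
{"fn": "step_arm", "kwargs": {"targets": [[0.6,[244,-613,-60],[0,0,0.815]],[0.6,[244,-613,-60],[0,0,0.815]],[0.6,[244,-613,-60],[0,0,0.815]],[0.6,[244,-613,-60],[0,0,0.815]],[0.6,[244,-613,-60],[0,0,0.815]],[0.6,[244,-613,-60],[0,0,0.815]],[0.6,[244,-613,-60],[0,0,0.815]],[0.6,[244,-613,-60],[0,0,0.815]]]}}

```text
time: 2.2
ee_pos: [0.3778, 0.1447, 0.1973]
tcp_rot: [180.0, 0.1, -158.8]
wrist_force: [1.5, 1.4, 0.2]
opening: 0.0513
grasp_force: 0.0
```

Call:
{"fn": "step_arm", "kwargs": {"targets": [[0.6,[104,-261,-60],[0,0,0]],[0.6,[104,-261,-60],[0,0,0]],[0.6,[104,-261,-60],[0,0,0]],[0.6,[104,-261,-60],[0,0,0]],[0.6,[104,-261,-60],[0,0,0]],[0.6,[104,-261,-60],[0,0,0]],[0.6,[104,-261,-60],[0,0,0]],[0.6,[104,-261,-60],[0,0,0]]]}}

```text
time: 3.0
ee_pos: [0.4813, -0.1151, 0.1368]
tcp_rot: [180.0, -0.0, -159.0]
wrist_force: [0.4, 0.4, 0.9]
opening: 0.0516
grasp_force: 0.0
```

```bash
python3 - <<'E'
from h import *
o=bot.get_obs();print(o['ee_pos'],o['tcp_rot'],o['q'],o['opening'])
im,d=snap('side'); t=snap('top')[0]
q=proj('side',[[.481,-.117,.03],o['ee_pos']]);print(q)
u,v=q[1].astype(int)
print(proj('side',o['ee_pos']),proj('top',o['ee_pos']))
a=cv2.resize(im[v-60:v+60,u-60:u+60,::-1],(560,560),interpolation=cv2.INTER_CUBIC)
cv2.imwrite('pics/s2.png',np.clip(a*1.4,0,255))
E
```

```text
[ 0.48126895 -0.11507069  0.13683833] [ 1.79952757e+02 -4.76920859e-02 -1.59009978e+02] [-1.34537883e+01 -3.35107883e+00 -8.79075630e+00  8.46263738e+01
  1.19858704e-02 -3.44437971e+01] 0.05161195065880585
[[267.80483334 240.91865556]
 [267.5533844  200.36289787]]
[[267.5533844  200.36289787]] [[308.67771596 218.36133536]][ WARN:0@2.341] global loadsave.cpp:1063 imwrite_ Unsupported depth image for selected encoder is fallbacked to CV_8U.
```

View pics/s2.png

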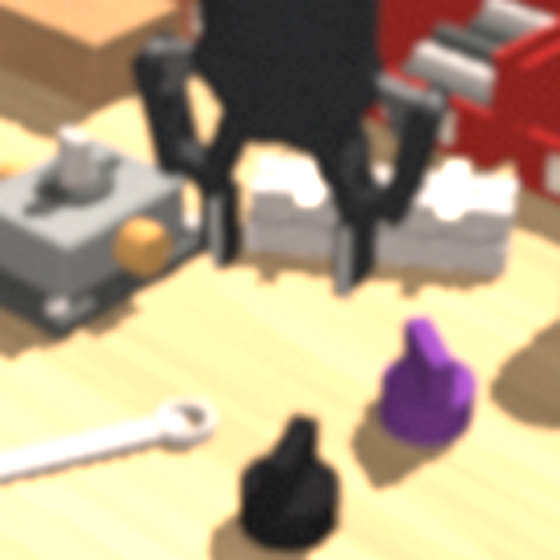

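The gripper straddles the black knob's bar (tips at crop (225,262) and (348,290), knob at (290,490)). I descend.

Call:
{"fn": "step_arm", "kwargs": {"targets": [[0.6,[0,-2,-40],[0,0,0]],[0.6,[0,-2,-75],[0,0,0]],[0.6,[0,-2,-95],[0,0,0]],[0.6,[0,-2,-108],[0,0,0]],[0.6,[0,-2,-108],[0,0,0]]], "force": 30}}

```text
time: 3.6
ee_pos: [0.4808, -0.1155, 0.0283]
tcp_rot: [179.9, -0.1, -158.8]
wrist_force: [-1.1, -0.2, 1.0]
opening: 0.0513
grasp_force: 0.0
```

Call:
{"fn": "step_arm", "kwargs": {"targets": [[0,[0,0,0],[0,0,0]],[0,[0,0,0],[0,0,0]],[0,[0,0,0],[0,0,0]],[0,[0,0,0],[0,0,0]],[0,[0,0,0],[0,0,0]],[0,[0,0,0],[0,0,0]]], "force": 90}}

```text
time: 4.2
ee_pos: [0.4825, -0.1168, 0.0308]
tcp_rot: [-179.9, 0.1, -158.9]
wrist_force: [-1.0, -0.4, 6.8]
opening: 0.0121
grasp_force: 88.7
```

Call:
{"fn": "step_arm", "kwargs": {"targets": [[0,[0,0,30],[0,0,0]],[0,[0,0,75],[0,0,0]],[0,[0,0,120],[0,0,0]],[0,[15,40,125],[0,0,-0.08]],[0,[32,85,125],[0,0,-0.16]],[0,[50,130,125],[0,0,-0.24]],[0,[65,180,125],[0,0,-0.307]],[0,[75,215,125],[0,0,-0.307]]]}}

```text
time: 5.0
ee_pos: [0.5571, 0.101, 0.1544]
tcp_rot: [180.0, 0.0, -176.6]
wrist_force: [0.7, -0.5, -0.8]
opening: 0.0121
grasp_force: 88.4
```

Call:
{"fn": "step_arm", "kwargs": {"targets": [[0,[5,14,-10],[0,0,0]],[0,[9,25,-20],[0,0,0]],[0,[9,25,-20],[0,0,0]],[0,[9,25,-20],[0,0,0]]]}}

```text
time: 5.4
ee_pos: [0.5651, 0.1224, 0.1338]
tcp_rot: [-180.0, -0.1, -176.5]
wrist_force: [-0.3, -0.4, -1.4]
opening: 0.012
grasp_force: 88.5
```

```bash
cat > look.py <<'E'
from h import *
from scipy.optimize import least_squares
o=bot.get_obs();e=o['ee_pos']*1000;print(e,o['tcp_rot'],o['wrist_force'],o['opening'])
vv,uu=np.mgrid[0:384,0:512]; T=[]
for n in('top','side'):
    c=[bot.camera(n) for _ in range(4)]
    D=np.array([x[1] for x in c]); D[D==0]=np.nan; d=np.nanmedian(D,0)
    im=np.mean([x[0] for x in c],0)
    P=to_d(n,np.c_[uu.ravel(),vv.ravel()],np.nan_to_num(d).ravel())*1000
    K=P[np.hypot(P[:,0]-e[0],P[:,1]-e[1])<45]; z0=e[2]-30.5
    s=K[(K[:,2]>z0+2)&(K[:,2]<z0+22)]
    if len(s)>8:
        f=least_squares(lambda c:np.hypot(s[:,0]-c[0],s[:,1]-c[1])-25,e[:2],loss='soft_l1',f_scale=.5); print(n,'skirt wall',len(s),f.x,np.median(abs(f.fun)),s[:,2].min(),s[:,2].max())
    t=K[abs(K[:,2]-z0-24)<2.5]; t=t[np.hypot(*(t[:,:2]-e[:2]).T)<27]
    print(n,'skirt top',len(t),np.median(t[:,2]),cv2.minEnclosingCircle(t[:,:2].astype(np.float32)))
    ns=K[(abs(K[:,2]-z0-34)<4)&(np.hypot(*(K[:,:2]-e[:2]).T)>26)]
    print(n,'nose',len(ns),ns.mean(0) if len(ns) else '')
    u,v=proj(n,[e/1000-[0,0,.02]])[0].astype(int);w=45 if n=='side' else 32
    T.append(cv2.resize(np.clip(im[v-w:v+w,u-w:u+w,::-1]*1.4,0,255).astype(np.uint8),(400,400),interpolation=cv2.INTER_CUBIC)); print(n,u,v,w)
import sys
cv2.imwrite(sys.argv[1],np.hstack(T))
E
python3 look.py pics/l1.png
```

```text
[565.10751232 122.39929656 133.8067917 ] [-1.79970452e+02 -6.84880833e-02 -1.76532469e+02] [-0.29438597 -0.35745156 -1.35623529] 0.01203401509575329
top skirt top 0 nan ((0.0, 0.0), 0.0)
top nose 0 
top 218 186 32
side skirt wall 140 [564.88670384 121.79971414] 0.39126442155776786 105.4792580305514 125.13271681288043
side skirt top 89 128.01504812215867 ((563.9028930664062, 120.41338348388672), 24.65469741821289)
side nose 8 [596.73855338 121.65234713 137.20428548]
side 221 158 45
  return _methods._mean(a, axis=axis, dtype=dtype,
  ret = ret.dtype.type(ret / rcount)
```

View pics/l1.png

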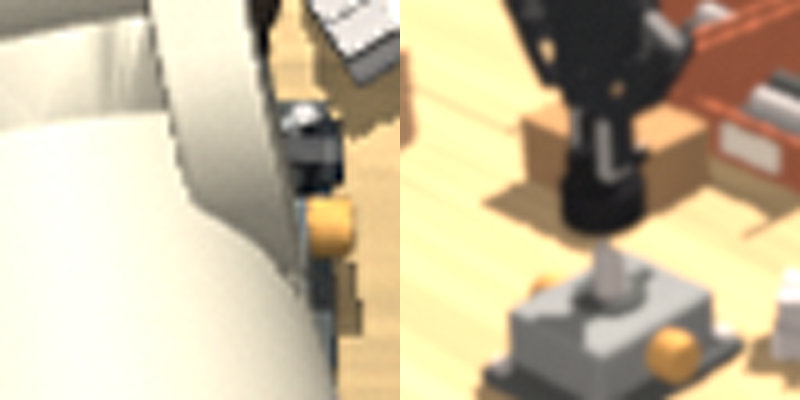

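Side crop: the knob is held upright (skirt at 561–644), hanging above the spindle (tip near (605,245)), and is about 1.5 mm off to the left. The arm blocks the top camera. I shift slightly and descend while watching the force.

Call:
{"fn": "step_arm", "kwargs": {"targets": [[0,[1.5,0.3,-8],[0,0,0]],[0,[1.5,0.3,-16],[0,0,0]],[0,[1.5,0.3,-18],[0,0,0]],[0,[1.5,0.3,-20],[0,0,0]],[0,[1.5,0.3,-20],[0,0,0]]]}}

```text
time: 6.3
ee_pos: [0.5669, 0.1238, 0.1138]
tcp_rot: [-180.0, -0.0, -176.5]
wrist_force: [-0.5, 0.5, -1.1]
opening: 0.0121
grasp_force: 88.5
```

Call:
{"fn": "step_arm", "kwargs": {"targets": [[0,[0,0,-1],[0,0,0]],[0,[0,0,-2],[0,0,0]],[0,[0,0,-2],[0,0,0]]]}}

```text
time: 6.6
ee_pos: [0.5671, 0.1238, 0.1122]
tcp_rot: [180.0, 0.0, -176.5]
wrist_force: [-0.3, 0.0, -1.3]
opening: 0.0122
grasp_force: 88.5
```

Call:
{"fn": "step_arm", "kwargs": {"targets": [[0,[-0.3,-0.7,-1.5],[0,0,0]],[0,[-0.3,-0.7,-3],[0,0,0]],[0,[-0.3,-0.7,-3],[0,0,0]]]}}

```text
time: 6.9
ee_pos: [0.5666, 0.123, 0.1089]
tcp_rot: [-180.0, -0.0, -176.5]
wrist_force: [0.1, -0.0, -1.4]
opening: 0.0116
grasp_force: 88.5
```

Call:
{"fn": "step_arm", "kwargs": {"targets": [[0,[0,0,-1],[0,0,0]],[0,[0,0,-2],[0,0,0]],[0,[0,0,-2],[0,0,0]]]}}

```text
time: 7.2
ee_pos: [0.5667, 0.123, 0.107]
tcp_rot: [-180.0, -0.0, -176.5]
wrist_force: [0.2, -0.3, -1.4]
opening: 0.0124
grasp_force: 88.5
```

Call:
{"fn": "step_arm", "kwargs": {"targets": [[0,[0,0,-1.5],[0,0,0]],[0,[0,0,-3],[0,0,0]],[0,[0,0,-4],[0,0,0]],[0,[0,0,-4],[0,0,0]]]}}

```text
time: 7.6
ee_pos: [0.5667, 0.123, 0.103]
tcp_rot: [-180.0, -0.0, -176.5]
wrist_force: [0.6, -0.1, -2.3]
opening: 0.0121
grasp_force: 88.5
```

Call:
{"fn": "step_arm", "kwargs": {"targets": [[0,[0,0,-1],[0,0,0]],[0,[0,0,-2],[0,0,0]],[0,[0,0,-3],[0,0,0]],[0,[0,0,-3],[0,0,0]]]}}

```text
time: 8.0
ee_pos: [0.5667, 0.123, 0.1]
tcp_rot: [-180.0, -0.0, -176.5]
wrist_force: [-0.1, 0.0, -0.7]
opening: 0.0118
grasp_force: 88.5
```

Call:
{"fn": "step_arm", "kwargs": {"targets": [[0,[0,0,-1],[0,0,0]],[0,[0,0,-2],[0,0,0]],[0,[0,0,-3],[0,0,0]],[0,[0,0,-3],[0,0,0]]]}}

```text
time: 8.4
ee_pos: [0.5667, 0.123, 0.097]
tcp_rot: [-180.0, -0.0, -176.5]
wrist_force: [1.0, 0.4, -2.1]
opening: 0.0117
grasp_force: 88.5
```

Call:
{"fn": "step_arm", "kwargs": {"targets": [[0,[0,0,-1],[0,0,0]],[0,[0,0,-2],[0,0,0]],[0,[0,0,-2],[0,0,0]]], "force": 115}}

```text
time: 8.7
ee_pos: [0.5668, 0.1231, 0.0955]
tcp_rot: [180.0, 0.0, -176.5]
wrist_force: [-0.1, 0.2, 2.9]
opening: 0.0113
grasp_force: 116.6
```

Contact at TCP 95.5 mm matches the knob-home height (65 + 30.5). I press on.

Call:
{"fn": "step_arm", "kwargs": {"targets": [[0,[0,0,-1],[0,0,0]],[0,[0,0,-2],[0,0,0]],[0,[0,0,-3],[0,0,0]],[0,[0,0,-4],[0,0,0]],[0,[0,0,-4],[0,0,0]]]}}

```text
time: 9.2
ee_pos: [0.5669, 0.1231, 0.0915]
tcp_rot: [180.0, 0.0, -176.5]
wrist_force: [-1.4, -0.3, 5.5]
opening: 0.0114
grasp_force: 117.1
```

Call:
{"fn": "step_arm", "kwargs": {"targets": [[0,[0,0,-1],[0,0,0]],[0,[0,0,-2],[0,0,0]],[0,[0,0,-3],[0,0,0]],[0,[0,0,-3],[0,0,0]]]}}

```text
time: 9.6
ee_pos: [0.5669, 0.1231, 0.0889]
tcp_rot: [180.0, 0.1, -176.5]
wrist_force: [-2.1, -0.4, 8.7]
opening: 0.0112
grasp_force: 117.5
```

Call:
{"fn": "step_arm", "kwargs": {"targets": [[0,[0,0,-1],[0,0,0]],[0,[0,0,-2],[0,0,0]],[0,[0,0,-2],[0,0,0]]]}}

```text
time: 9.9
ee_pos: [0.567, 0.1231, 0.0877]
tcp_rot: [180.0, 0.1, -176.5]
wrist_force: [-4.7, -1.1, 14.0]
opening: 0.0114
grasp_force: 118.7
```

Call:
{"fn": "step_arm", "kwargs": {"targets": [[0,[0,0,-0.7],[0,0,0]],[0,[0,0,-1.3],[0,0,0]],[0,[0,0,-1.3],[0,0,0]]]}}

```text
time: 10.2
ee_pos: [0.5672, 0.1231, 0.0876]
tcp_rot: [180.0, 0.2, -176.5]
wrist_force: [-5.1, -1.0, 19.1]
opening: 0.0113
grasp_force: 119.6
```

```bash
python3 look.py pics/l2.png 2>/dev/null; python3 -c "
from h import *
o=bot.get_obs();print(o['ee_pos'],o['wrist_force'],o['torque'],o['time'])"
```

```text
[567.1974445  123.14087019  87.56293856] [ 1.79974629e+02  1.57670733e-01 -1.76493007e+02] [-5.09749539 -0.97637997 19.08472009] 0.011333758093312076
top skirt top 0 nan ((0.0, 0.0), 0.0)
top nose 0 
top 220 188 32
side skirt wall 129 [566.41319576 122.36314137] 0.5392962639344852 59.11642599133023 78.73319952465631
side skirt top 87 80.95798025932886 ((566.907958984375, 119.97416687011719), 26.647939682006836)
side nose 6 [598.04712623 122.15382734  90.94650173]
side 222 173 45
[0.56719068 0.12313285 0.08759842] [-6.37698485 -1.04297215 21.38291387] [-0.35258061  1.56365757 -0.02994902] 10.6
```

View pics/l2.png

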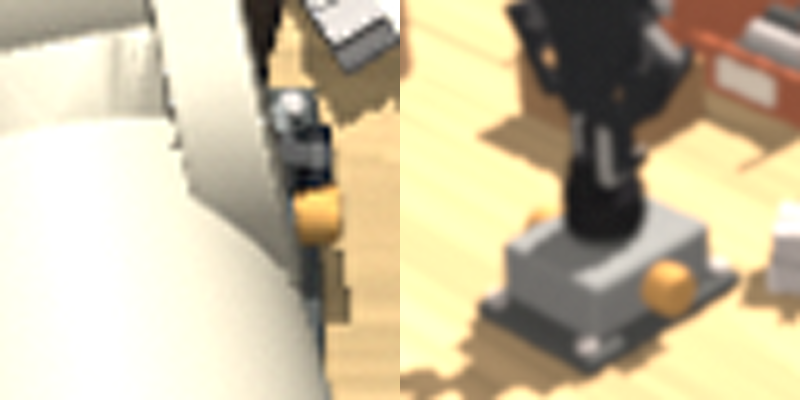

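Side crop: the knob sits right down over the collar (skirt at 563–645, row 235). The skirt top measures 81 mm, which is 57 + 24, so the knob is home and fully pressed. The force holds at about 21 N, so I hand in.

```bash
python3 -c "
from workcell import bot
print(bot.job_done())"
```

```text
the job is handed in; nothing more can be done
None
```

The black knob is home on the D-spindle and the spindle is pressed to its hard stop: travel about 7.9 mm, force about 21 N. I handed the job in with the gripper still holding it down, after about 10.6 s on the robot's clock; no verdict came back.

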